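# Fit the missing return spring of a drum brake

### The job

Fit the missing return spring of the right-hand shoe of the drum brake on the bench. First put the spring's bent-down hook down through the hole in that shoe's web (the shoe is loose, so feel for the hole), then pull the spring, which also draws the shoe home, stretch it, and drop its eye over the headed anchor post so that it sits under the head like its fitted neighbour; then let go. Work gently: never stretch the spring by more than 30 mm, never press hard on the brake, and leave the oil can, bolt, nut and punch where they are.

Things in the scene. Friction and masses are not known exactly. Their poses are not given: they have to be found in the camera images.
- brake: Drum brake without drum, 186 mm across, bolted flat to the bench. Origin: centre of its underside; x to the anchor post, y to the LEFT shoe (spring fitted, up to 52 mm high), z up. Shoes: crescents, radius 56 to 88 mm; level grey web 5 mm thick, top 35.5 mm above the bench, radius 56 to 80 mm; rim beyond it 36.3 mm high. Wheel cylinder and hub bolts lie lower than the webs.
- shoe_pivot (a point): Vertical axis, fixed, of the loose RIGHT shoe (brake x,y = -68,-14 mm; web height). From its home stop (0) the shoe turns outward, clockwise from above, to 0.21 rad; it starts 0.02 to 0.2 rad out, its angle is not measured. Friction holds it (some 2.4 N at the hole moves it). Its web has one plain 6.5 mm hole; at brake x,y = -38,-56 mm (shoe home) a hold-down cup stands 10 mm above the web.
- home_hole (a point): Point fixed on the brake (x,y = -2,-68 mm), level with the web's top: centre of the right shoe's 6.5 mm hole once the shoe is HOME. At the start the hole is 1.7 to 17 mm away, outward on the circle about shoe_pivot (roughly away from the post). 25 mm free depth below the web. A spring fitted from here to the post points 41.8 deg left (counter-clockwise) of the brake's x.
- post_top (a point): Centre of the anchor post's top (brake x,y = 74,0 mm; 42.7 mm above the bench; axis vertical), 102 mm from home_hole. Head 14 mm in diameter, 2.2 mm thick, upper edge chamfered; below it a neck 9 mm in diameter, 4.4 mm high; then a washer 21 mm in diameter, top 36.1 mm above the bench, on which the spring's eye comes to lie.
- spring: Tension spring, bright 3.3 mm wire, lying level across a brown-grey sharpening stone (50x150x24 mm) right of the brake; 0.09 kg. Origin: middle of the closed coil (15 mm diameter, x = -20 to 20 mm), 31.5 mm above the bench; x along its axis to the eye end, z up. Turns from x = -3 to 20 mm move with the eye: grip there (x = 11 mm) to stretch it; gripped elsewhere it cannot stretch.
- hook_tip (a point): Lowest point of the spring's hook, spring frame x = -30, z = -27.5 mm. From the coil the wire runs at z = -6 mm to x = -32 mm, bends down, and the leg (3.3 mm thick, round end, 20 mm below the wire) leans slightly back under the spring to this tip. Long enough to stay in the hole while the eye is held just above the post's head. Under the pull it rubs in the hole with a few N.
- eye_centre (a point): Centre of the spring's closed eye: level flat ring, 19 mm inside, 26 mm outside diameter, 3.3 mm thick, in the spring's frame at x = 46 mm (unstretched), z = -6 mm; it moves along x with the stretch. Fitted, it lies about 5 mm short of the post's axis, 38 mm above the bench.
- spring_eye (a joint): Stretch of the spring (m), 0 = coils closed. It begins to open at 3.3 N and pulls 3.3 N + 0.22 N per mm. With the hook in the hole and the shoe home, the eye centred over the post needs about 23 mm (8 N); fitted about 18 mm (7 N) remain. Beyond 30 mm it is spoilt.
- oil_can: Green oil can with a long spout, 68 x 85 x 176 mm, standing in front of the brake on the left; origin at the centre of its underside. Leave it.
- bolt_m16: Rusty bolt standing on its head, 24 x 27 x 65 mm, in front of the brake; origin at the centre of its underside. Leave it.
- nut_1: Dark hexagon nut, 24 x 27 x 19 mm, lying in front of the brake; origin at the centre of its underside. Leave it.
- punch: Steel punch, 13 x 112 x 13 mm, lying behind the brake; origin at the centre of its underside, its length along y. Leave it.

How it is judged (in metres and radians):
On the way, in this order (a step that is already met when the one before it is completed fails the run):
1. the hook is in the shoe's hole and the pull has drawn the shoe home: hook tip below the web, within 6.5 mm of home_hole, spring stretched by more than 4 mm (horizontal distance between hook_tip and home_hole below 0.0065 m and z of hook_tip in the frame of home_hole below -0.005 m and value of joint spring_eye above 0.004 m), for 0.1 s.
2. the eye is round the post under its head (horizontal distance between eye_centre and post_top below 0.008 m and z of eye_centre in the frame of post_top between -0.008 and -0.0033 m and horizontal distance between hook_tip and home_hole below 0.0065 m and z of hook_tip in the frame of home_hole below -0.005 m), for 0.2 s.
At the end, for the whole second after the job is handed in: Spring fitted, released, at rest, stretched 13 to 22 mm: hook tip within 6.5 mm (level) of home_hole and over 5 mm below the web's top (hook in the hole, shoe home); eye centre within 8 mm of the post's axis and 3.3 to 8 mm below the post's top (eye round the neck, under the head) (all of step 2 and value of joint spring_eye between 0.013 and 0.022 m and linear speed of spring below 0.02 m/s and contact force between the fingers and spring below 0.1 N); the robot touches nothing.
It fails at once if the spring is stretched by more than 31 mm (value of joint spring_eye above 0.031 m).
It fails at once if the robot presses on the brake with more than 25 N (contact force between the fingers and brake above 25 N).
It fails at once if the contact forces of the spring on the brake, both ends added up, pass 40 N (contact force between spring and brake above 40 N).
It fails at once if the oil can, the bolt, the nut or the punch is moved by more than 20 mm (distance of any of oil_can, bolt_m16, nut_1, punch from where it was at the start of the episode above 0.02 m).
It also fails if it takes over 58 s, if anything falls off the work surface, if the arm or the gripper's body presses on something with over 40 N, if the wrist force passes 120 N, or if a joint passes its speed limit or range.

### The arm

A 6-joint arm with a two-finger parallel gripper is mounted at the origin on a cart in front of the work surface, level with it; the furniture and walls round the work are solid. World frame = base frame: x ahead of the robot, y to its left, z up, the work surface at z = 0. Lengths are in mm, angles in rad, forces in N, time in s.
With the tool pointing down it reaches from about 350 to 875 mm from the base axis. Payload 4.2 kg.
Tool frame: the origin (TCP) lies midway between the tips of the shut fingers; the grasp point (between the pads) lies 19 mm behind it; y points along the fingers, x is the direction in which the jaws open and shut, and the axes are right-handed (so a half turn about y gives the same grasp; the last joint's range is limited). The gripper opens to 85 mm and grips with 20 to 120 N. Pads are 22 mm wide; open, the fingers measure 114 mm over their backs; the gripper's body (76 mm by 85 mm) begins 54 mm behind the grasp point. The pads swing forward as they close: fully open they stand 13 mm farther back than shut.
Start: joints at [-1.071, 0.385, 0.008, 0, -1.194, -0.259], TCP at [149.067, -606.942, 231.312] pointing down, gripper open.
Joint ranges: [-3.14, 3.14], [-1.21, 2.06], [-1.07, 1.41], [-3.16, 2.05], [-2.99, -0.16], [-3.1, 3.1]. Speed limits (rad/s): [2.79, 2.79, 3.14, 3.14, 3.14, 3.14].

### API

Orientations are given as a unit quaternion [x, y, z, w].
In Python, from bench import read_state, get_image, job_done gives the robot as it stands.
- The arm moves only by the tool play_rows, never from a script. Its argument "series" is a list of rows, each a list of 7 numbers: the shift along the tool's x, y, z in m, then the turn, a rotation vector about the tool's x, y, z in rad, then the finger opening in m, from 0 to 0.0854. In form: [[x, y, z, wx, wy, wz, claw], ...]. A call has 1 to 10 rows; each row shifts and turns the pose as measured when the row begins, along the tool's axes as they then stand; what a row does not reach is not made up. A row lasts 1/10 s, in which the tool goes at most 50 mm and 8.59 degrees, less where a joint would pass 70% of its speed; a pose out of reach is approached as far as the arm can. A call with a gripper value outside its range is refused whole. The fingers move at their own pace and stop on an object; the grip force is fixed at half the most. Time passes only in rows, so rows that do not move let the fingers close. It gives the time, the measured TCP pose, the force and the opening at its end, in the units of the state.
- read_state(): the state, without advancing time (a new reading comes with each control period).
- get_image(name): name is "side" or "top"; returns a dict with "color" (384x512x3 uint8, red, green, blue), "intrinsics" (3x3 intrinsics, pixels), "origin" and "orientation" of the camera in the world. Camera axes: x right, y down, z forward; pixel columns grow to the right and rows downward; lengths in mm; the calibration is good to about 2 mm. A picture is of the moment at which its call begins. There is no depth.
- job_done(): hands the job in, once; it reports no verdict.
The state is a dict: "clock": time; "joints": joint angles; "joint_vel": joint speeds; "joint_efforts": joint torques, N m; "position": TCP position; "ee_rot": TCP orientation; "contact_force": force on the tool from outside, world axes, zero at the start; "wrist_torque": the same for the moment, N m; "gripper_width": finger opening in mm.
Only numpy, scipy, OpenCV 4.12 (cv2) and the standard library are available. Lean on these libraries where they do the work, as an engineer would, in place of code of your own. Each camera call takes 0.05 s, during which the arm holds its last target. There are 200 camera calls.

## Working session

There is one attempt and no reset: what is moved stays moved. The work goes in short steps, Python scripts to look and compute and a tool call to move; the robot and the scene stay as the last step left them, time stands still between calls to the robot, and variables do not carry over. Pictures are saved under pics/ and viewed, about 8 in all and at most 12, crops included, and the job is handed in when it is done.

Besides the shell and the picture viewer there is one more tool, called after "Call:" as name(argument=value, ...), one argument or row to a line, values as JSON. play_rows: Moves the arm, as the interface text tells. Its arguments: {"type":"object","properties":{"series":{"type":"array","items":{"type":"array","items":{"type":"number"}}}},"required":["series"]}

```bash
ls; mkdir -p pics; cat > h.py <<'E'
import numpy as np, cv2
from scipy.spatial.transform import Rotation as R
from bench import read_state, get_image, job_done
def cam(n):
    d=get_image(n); K=np.array(d["intrinsics"]);o=np.array(d["origin"]);q=R.from_quat(d["orientation"]) if np.size(d["orientation"])==4 else R.from_matrix(d["orientation"])
    np.savez(f"{n}.npz",K=K,o=o,q=q.as_quat(),img=d["color"]); return d["color"]
def load(n):
    d=np.load(f"{n}.npz"); return d["K"],d["o"],R.from_quat(d["q"]),d["img"]
def pix2(n,u,v,z):
    K,o,q,_=load(n); r=q.apply(np.linalg.inv(K)@[u,v,1]); return o+r*(z-o[2])/r[2]
def proj(n,P):
    K,o,q,_=load(n); p=K@q.inv().apply(np.array(P,float)-o); return p[:2]/p[2]
def crop(n,x0,y0,x1,y1,s,f):
    im=load(n)[3][y0:y1,x0:x1]; cv2.imwrite(f,cv2.cvtColor(cv2.resize(im,None,fx=s,fy=s,interpolation=cv2.INTER_CUBIC),cv2.COLOR_RGB2BGR))
E
python3 - <<'E'
from h import *
for n in("top","side"):
    cam(n); K,o,q,im=load(n); print(n,K.tolist(),o,q.as_matrix().round(3).tolist())
a=np.hstack([load("top")[3],load("side")[3]])
cv2.imwrite("pics/1.png",cv2.cvtColor(cv2.resize(a,(800,300),interpolation=cv2.INTER_AREA),cv2.COLOR_RGB2BGR))
print(read_state())
E
```

```text
pics
top [[390.55804798254724, 0.0, 258.8074710445253], [0.0, 390.55804798254724, 189.16314337356843], [0.0, 0.0, 1.0]] [370.69517369 -15.11741671 881.21508964] [[0.025, -0.982, 0.188], [-1.0, -0.023, 0.013], [-0.008, -0.189, -0.982]]
side [[400.4324944962818, 0.0, 251.42693831117282], [0.0, 400.4324944962818, 191.6187431483979], [0.0, 0.0, 1.0]] [ 277.27155581 -743.14315349  407.66138829] [[0.94, -0.143, 0.309], [-0.341, -0.383, 0.859], [-0.005, -0.913, -0.409]]
{'clock': 0.1, 'joints': array([-1.07139822e+00,  3.85498981e-01,  6.76828921e-03, -4.45684681e-04,
       -1.19398721e+00, -2.58622592e-01]), 'joint_vel': array([-0.00193396, -0.00179035,  0.00342662,  0.00045781, -0.00028732,
        0.00011959]), 'joint_efforts': array([-3.85861240e-04, -3.93319237e+01,  1.88928705e+01,  4.19799417e+00,
       -2.59076071e-03, -1.44704675e-06]), 'position': array([ 148.94687624, -606.46152493,  230.31998411]), 'ee_rot': array([ 0.43581186,  0.55679661, -0.55599043, -0.43694416]), 'contact_force': array([ 0.21878595, -0.33526109,  0.05772067]), 'wrist_torque': array([ 0.01412378, -0.01726478, -0.03037284]), 'gripper_width': 85.4473537785456}
```

View pics/1.png

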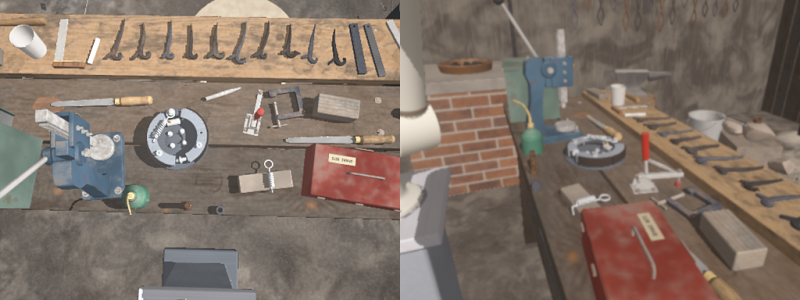

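The overview shows the brake at about (228,177) in the top image and the stone with the spring at about (340,228). The post seems to be toward the far side. I'll enlarge that area.

```bash
python3 - <<'E'
from h import *
crop("top",170,125,290,225,6.6,"pics/2.png")
crop("top",290,195,390,255,8,"pics/3.png")
E
```

```text
(no output)
```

View pics/2.png

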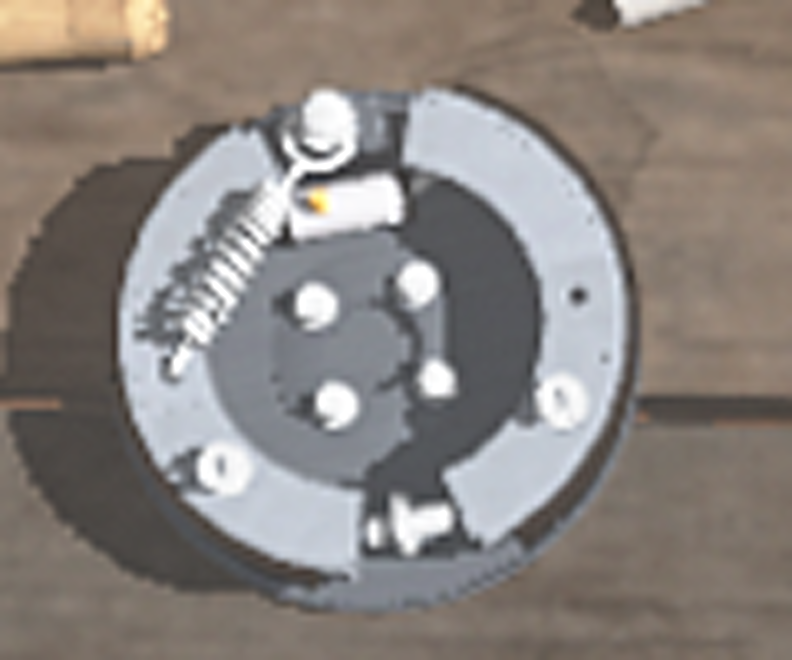

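View pics/3.png

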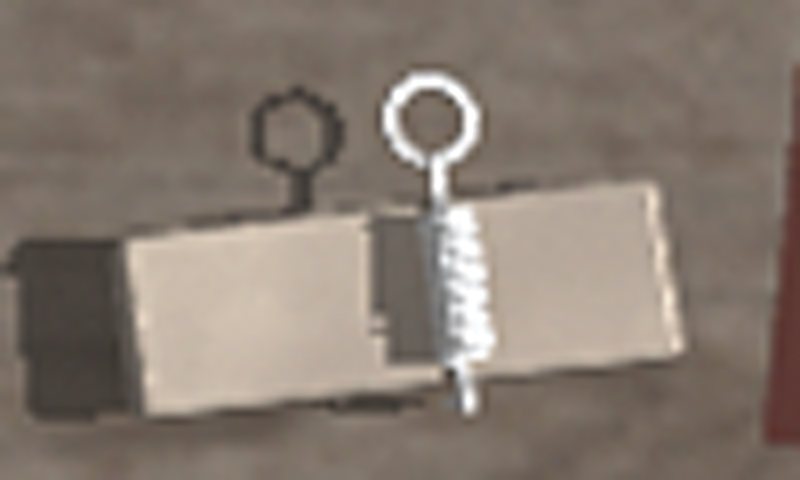

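The post head centre is at crop (327,112) and the shoe hole at (578,295). The cups are at (225,468) and (562,402). The spring eye is at (430,118) and the hook bend at (470,408). I'll fit the poses from these.

```bash
python3 - <<'E'
from h import *
from scipy.optimize import least_squares
c2=lambda u,v:(170+u/6.6-.5+.5/6.6,125+v/6.6-.5+.5/6.6)
post=pix2("top",*c2(327,112),42.7)[:2]; hole=pix2("top",*c2(578,295),35.5)[:2]
rc=pix2("top",*c2(562,398),45.5)[:2]; lc=pix2("top",*c2(225,465),45.5)[:2]; lh=pix2("top",*c2(173,372),38)[:2]
print("post",post,"hole",hole,"rc",rc,"lc",lc,"lh",lh)
rot=lambda a:np.array([[np.cos(a),-np.sin(a)],[np.sin(a),np.cos(a)]])
def pts(p):
    x,y,a,s=p; T=lambda b:np.array([x,y])+rot(a)@np.array(b,float)
    sh=lambda b:T(np.array([-68,-14])+rot(-s)@(np.array(b,float)-[-68,-14]))
    return T((74,0)),sh((-2,-68)),sh((-38,-56)),T((-38,56)),T((-2,68))
f=lambda p:np.concatenate([a-b for a,b in zip(pts(p),(post,hole,rc,lc,lh))])
for drop in(None,4):
    r=least_squares(lambda p:f(p)[:8 if drop else 10],[490,50,0,.1]); print(r.x.round(3),f(r.x).round(1))
p=r.x
print("home_hole",np.array(p[:2])+rot(p[2])@[-2,-68.], "model hole",pts(p)[1], "L",np.linalg.norm(post-(np.array(p[:2])+rot(p[2])@[-2,-68.])))
c3=lambda u,v:(290+u/8-.5,195+v/8-.5)
e=pix2("top",*c3(430,118),25.5)[:2]; k=pix2("top",*c3(472,408),25.5)[:2]
d=e-k;print("eye",e,"hookend",k,"len(exp 79.6)",np.linalg.norm(d),"yaw",np.arctan2(d[1],d[0]), "origin", e-46*d/np.linalg.norm(d))
for n,P in(("post",(*post,42.7)),("hole",(*hole,35.5)),("eye",(*e,25.5)),("hook",(*k,25.5))): print(n,proj("side",P))
crop("side",190,165,330,270,5.7,"pics/4.png")
print(R.from_quat(read_state()["ee_rot"]).as_matrix().round(3))
E
```

```text
post [638.13073135  87.5457845 ] hole [577.96816019   0.8411584 ] rc [540.36111302   5.04602804] lc [515.26213545 115.50084717] lh [547.74956873 135.73630861]
[5.65629e+02 7.01060e+01 2.37000e-01 3.90000e-02] [-0.6 -0.1  0.2 -0.3  0.1  0.2  0.3  0.1 -0.   0. ]
[5.6562e+02 7.0105e+01 2.3700e-01 3.9000e-02] [-0.6 -0.1  0.2 -0.3  0.1  0.2  0.3  0.1 -0.  -0. ]
home_hole [579.64452982   3.53703036] model hole [578.14904797   0.57917375] L 102.36262276935905
eye [ 494.11787574 -191.13342082] hookend [ 415.13288751 -201.23092511] len(exp 79.6) 79.62780894537495 yaw 0.12715110760117795 origin [ 448.48922531 -196.96662411]
post [275.19017008 176.61269584]
hole [265.39721751 196.99750674]
eye [261.4802598 252.7726948]
hook [219.2870494  264.97990996]
[[-0.238 -0.001 -0.971]
 [ 0.971  0.002 -0.238]
 [ 0.002 -1.     0.   ]]
```

View pics/4.png

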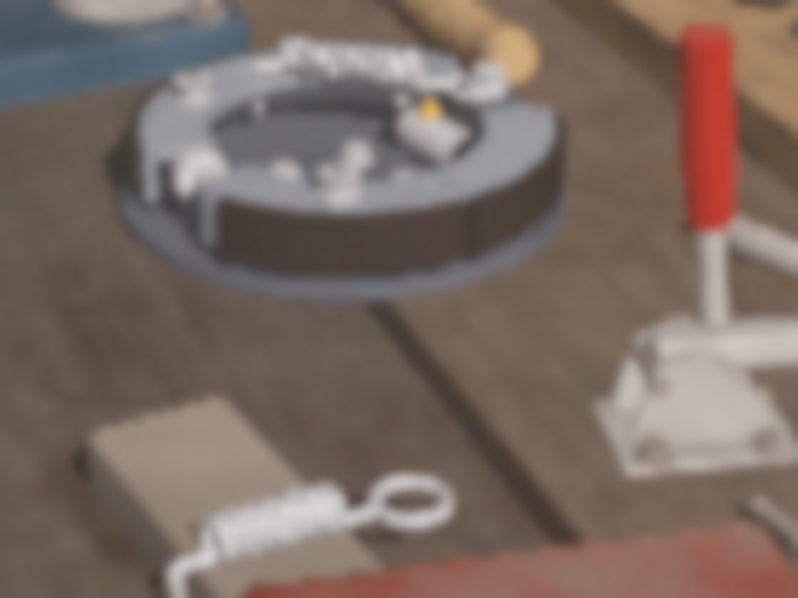

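The fit closes to 0.6 mm, and the side view agrees. The shoe is about 0.04 rad out, so the hole is about 3.3 mm outward. I'll write a row planner and go to the pre-grasp pose.

```bash
cat >> h.py <<'E'
def plan(tgt,psi,n,claw):
    """rows to bring TCP to tgt (mm) with spring-axis yaw psi, n rows"""
    s=read_state(); p=np.array(s["position"]); r=R.from_quat(s["ee_rot"])
    w=R.from_matrix(np.array([[-np.sin(psi),0,-np.cos(psi)],[np.cos(psi),0,-np.sin(psi)],[0,-1,0]]))
    rv=(r.inv()*w).as_rotvec()/n; d=(np.array(tgt)-p)/n/1000
    print("at",p.round(1),"psi",round(float(np.arctan2(*-r.as_matrix()[[1,0],2])),4),"force",np.round(s["contact_force"],1),"w",round(s["gripper_width"],1),"t",s["clock"])
    rows=[[*(r*R.from_rotvec(rv*i)).inv().apply(d).round(4).tolist(),*rv.round(3).tolist(),claw] for i in range(n)]
    if np.abs(rv).max()<.002: print(n,"x",rows[0])
    else: print(rows)
E
python3 - <<'E'
from h import *
a=.127;o=np.array([448.5,-197,0.])
for x,z in((0,31.5),(20,31.5),(-20,31.5)): 
    u=proj("top",o+[x*np.cos(a),x*np.sin(a),z]);print(((u-[290,195]+.5)*8).round(0))
plan([459.4,-195.6,120],.127,10,.0854)
E
```

```text
[459. 282.]
[448. 209.]
[470. 356.]
at [ 148.9 -606.5  230.3] psi 0.2406 force [ 0.2 -0.3  0.1] w 85.4 t 0.1
[[0.0325, 0.0111, -0.0399, -0.0, 0.011, 0.0, 0.0854], [0.0329, 0.0111, -0.0396, -0.0, 0.011, 0.0, 0.0854], [0.0334, 0.0111, -0.0392, -0.0, 0.011, 0.0, 0.0854], [0.0338, 0.0111, -0.0388, -0.0, 0.011, 0.0, 0.0854], [0.0343, 0.0111, -0.0384, -0.0, 0.011, 0.0, 0.0854], [0.0347, 0.0111, -0.038, -0.0, 0.011, 0.0, 0.0854], [0.0351, 0.0111, -0.0376, -0.0, 0.011, 0.0, 0.0854], [0.0356, 0.0111, -0.0372, -0.0, 0.011, 0.0, 0.0854], [0.036, 0.011, -0.0368, -0.0, 0.011, 0.0, 0.0854], [0.0364, 0.011, -0.0364, -0.0, 0.011, 0.0, 0.0854]]
```

Call:
play_rows(
  series=[
    [0.033,0,-0.036,0,0.011,0,0.0854],
    [0.033,0,-0.036,0,0.011,0,0.0854],
    [0.033,0,-0.036,0,0.011,0,0.0854],
    [0.034,0,-0.036,0,0.011,0,0.0854],
    [0.034,0,-0.036,0,0.011,0,0.0854],
    [0.034,0,-0.036,0,0.011,0,0.0854],
    [0.035,0,-0.036,0,0.011,0,0.0854],
    [0.035,0,-0.036,0,0.011,0,0.0854],
    [0.036,0,-0.036,0,0.011,0,0.0854],
    [0.036,0,-0.036,0,0.011,0,0.0854],
  ],
)

```text
clock: 1.1
position: [436.3, -201.8, 225.9]
ee_rot: [0.467, 0.528, -0.527, -0.474]
contact_force: [0.6, -1.4, 0.8]
gripper_width: 85.7
```

```bash
python3 -c "
from h import *
plan([459.4,-195.6,80],.127,6,.0854)"
```

```text
at [ 436.3 -201.8  225.9] psi 0.1139 force [ 0.6 -1.4  0.8] w 85.7 t 1.1
[[0.0004, 0.0243, -0.0041, -0.001, -0.002, 0.001, 0.0854], [0.0004, 0.0243, -0.004, -0.001, -0.002, 0.001, 0.0854], [0.0004, 0.0243, -0.004, -0.001, -0.002, 0.001, 0.0854], [0.0005, 0.0243, -0.004, -0.001, -0.002, 0.001, 0.0854], [0.0005, 0.0243, -0.004, -0.001, -0.002, 0.001, 0.0854], [0.0005, 0.0243, -0.004, -0.001, -0.002, 0.001, 0.0854]]
```

Call:
play_rows(
  series=[
    [0.0005,0.024,-0.004,-0.001,-0.002,0.001,0.0854],
    [0.0005,0.024,-0.004,-0.001,-0.002,0.001,0.0854],
    [0.0005,0.024,-0.004,-0.001,-0.002,0.001,0.0854],
    [0.0005,0.024,-0.004,-0.001,-0.002,0.001,0.0854],
    [0.0005,0.024,-0.004,-0.001,-0.002,0.001,0.0854],
    [0.0005,0.024,-0.004,-0.001,-0.002,0.001,0.0854],
    [0,0,0,0,0,0,0.0854],
  ],
)

```text
clock: 1.8
position: [464.5, -188.0, 76.8]
ee_rot: [0.464, 0.535, -0.532, -0.464]
contact_force: [-0.7, -0.2, -0.3]
gripper_width: 85.2
```

```bash
python3 -c "
from h import *
plan([459.4,-195.6,28],.127,6,.03)"
```

```text
at [ 464.5 -188.    76.8] psi 0.1384 force [-0.7 -0.2 -0.3] w 85.2 t 1.8
6 x [-0.0012, 0.0081, 0.001, 0.001, 0.002, 0.0, 0.03]
```

Call:
play_rows(
  series=[
    [-0.0012,0.006,0.001,0.001,0.002,0,0.04],
    [-0.0012,0.006,0.001,0.001,0.002,0,0.04],
    [-0.0012,0.006,0.001,0.001,0.002,0,0.04],
    [-0.0012,0.006,0.001,0.001,0.002,0,0.04],
    [-0.0012,0.006,0.001,0.001,0.002,0,0.04],
    [-0.0012,0.006,0.001,0.001,0.002,0,0.04],
    [0,0,0,0,0,0,0.03],
    [0,0,0,0,0,0,0.03],
    [0,0,0,0,0,0,0.03],
  ],
)

```text
clock: 2.7
position: [460.9, -197.4, 41.4]
ee_rot: [0.468, 0.531, -0.529, -0.467]
contact_force: [0.0, -0.5, -0.4]
gripper_width: 29.8
```

```bash
python3 -c "
from h import *
plan([459.4,-195.6,27],.127,5,.03)"
```

```text
at [ 460.9 -197.4   41.4] psi 0.125 force [ 0.  -0.5 -0.4] w 29.8 t 2.7
5 x [0.0004, 0.0029, 0.0003, 0.001, -0.0, 0.0, 0.03]
```

Call:
play_rows(
  series=[
    [0.0004,0.003,0.0003,0.001,0,0,0.03],
    [0.0004,0.003,0.0003,0.001,0,0,0.03],
    [0.0004,0.003,0.0003,0.001,0,0,0.03],
    [0.0004,0.003,0.0003,0,0,0,0.03],
    [0.0002,0.002,0,0,0,0,0.03],
    [0,0,0,0,0,0,0.03],
  ],
)

```text
clock: 3.3
position: [459.8, -195.4, 26.6]
ee_rot: [0.468, 0.531, -0.53, -0.468]
contact_force: [-0.2, 0.7, -0.5]
gripper_width: 29.8
```

```bash
python3 -c "
from h import *
cam('top');cam('side')
plan([459.4,-195.6,26],.127,3,.02)
a=load('top')[3][185:260,295:395];b=load('side')[3][215:290,190:290]
cv2.imwrite('pics/5.png',cv2.cvtColor(cv2.resize(np.hstack([a,b]),(800,300),interpolation=cv2.INTER_CUBIC),cv2.COLOR_RGB2BGR))"
```

```text
at [ 460.  -195.5   26.9] psi 0.1256 force [ 0.3 -0.1  0. ] w 30.1 t 3.4
3 x [-0.0, 0.0003, 0.0002, 0.0, -0.0, 0.0, 0.02]
```

View pics/5.png

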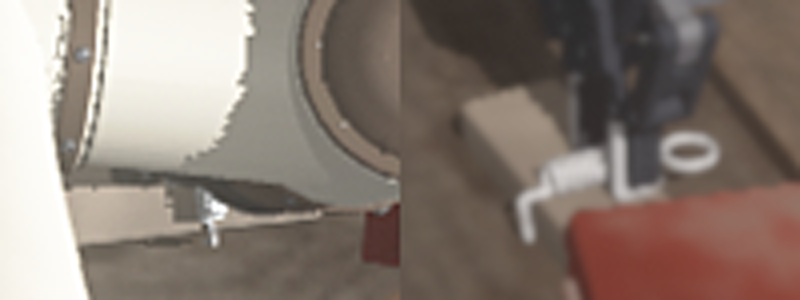

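The side picture shows the fingers astride the eye half of the coil. The top view is blocked by the arm. I'll close the gripper.

Call:
play_rows(
  series=[
    [0,0,0,0,0,0,0.016],
    [0,0,0,0,0,0,0.01],
    [0,0,0,0,0,0,0.005],
    [0,0,0,0,0,0,0.005],
    [0,0,0,0,0,0,0.005],
    [0,0,0,0,0,0,0.005],
  ],
)

```text
clock: 4.0
position: [460.2, -195.6, 27.2]
ee_rot: [0.468, 0.531, -0.53, -0.467]
contact_force: [-0.3, -0.5, -0.1]
gripper_width: 13.1
```

Call:
play_rows(
  series=[
    [0,-0.01,0,0,0,0,0.005],
    [0,-0.02,0,0,0,0,0.005],
    [0,-0.02,0,0,0,0,0.005],
    [0,-0.02,0,0,0,0,0.005],
    [0,-0.02,0,0,0,0,0.005],
    [0,0,0,0,0,0,0.005],
    [0,0,0,0,0,0,0.005],
  ],
)

```text
clock: 4.7
position: [459.0, -195.5, 122.8]
ee_rot: [0.468, 0.531, -0.53, -0.468]
contact_force: [0.1, 0.6, -0.6]
gripper_width: 13.5
```

```bash
python3 -c "
from h import *
cam('side')
plan([500,-100,110],.9665,10,.005)
crop('side',180,150,320,255,5.7,'pics/6.png')"
```

```text
at [ 459.3 -195.6  122.9] psi 0.1253 force [0.8 0.8 0.1] w 13.3 t 4.75
[[0.009, 0.0013, -0.0052, 0.0, -0.084, -0.0, 0.005], [0.0085, 0.0013, -0.006, 0.0, -0.084, -0.0, 0.005], [0.008, 0.0013, -0.0067, 0.0, -0.084, -0.0, 0.005], [0.0074, 0.0013, -0.0073, 0.0, -0.084, -0.0, 0.005], [0.0067, 0.0013, -0.0079, 0.0, -0.084, -0.0, 0.005], [0.0061, 0.0013, -0.0084, 0.0, -0.084, -0.0, 0.005], [0.0053, 0.0013, -0.0089, 0.0, -0.084, -0.0, 0.005], [0.0046, 0.0013, -0.0093, 0.0, -0.084, -0.0, 0.005], [0.0038, 0.0013, -0.0097, 0.0, -0.084, -0.0, 0.005], [0.0029, 0.0013, -0.01, 0.0, -0.084, -0.0, 0.005]]
```

View pics/6.png

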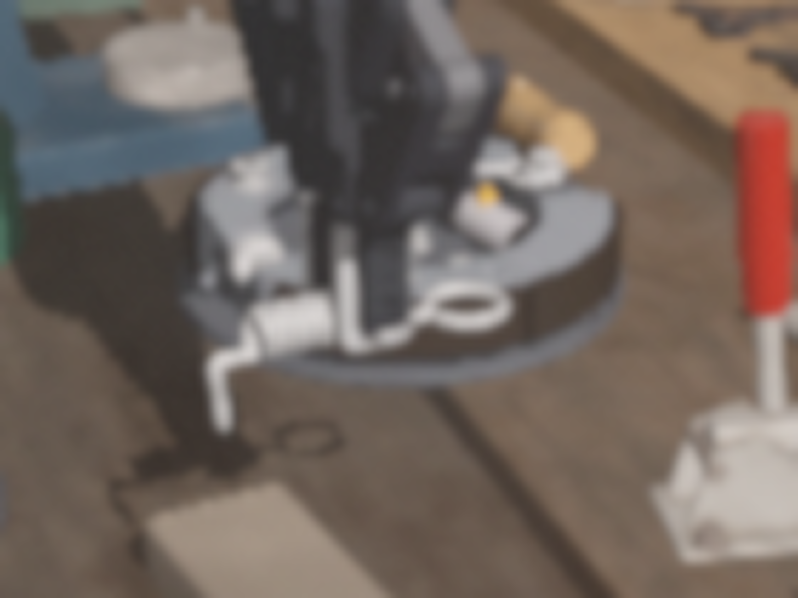

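```bash
python3 -c "
from h import *
a=.1253;t=np.array([459.3,-195.6,127.5]);o=t-11.7*np.array([np.cos(a),np.sin(a),0])
for n,x,z in(('tip',-30,-27.5),('tipc',-30,-26),('eye',46,-6),('bend',-32,-6),('coilL',-20,0)):
    u=proj('side',o+[x*np.cos(a),x*np.sin(a),z]);print(n,((u-[180,150]+.5)*5.7).round(0))
"
```

```text
tip [226. 431.]
tipc [226. 426.]
eye [467. 306.]
bend [216. 364.]
coilL [256. 335.]
```

The grasp matches the model (predicted tip (226,431), observed (222,430); the eye agrees to 1 px). I'll move above the hole.

```bash
python3 -c "
from h import *
plan([601.8,35,110],.9665,10,.005)"
```

```text
at [ 459.3 -195.6  122.9] psi 0.1253 force [0.8 0.8 0.1] w 13.3 t 4.75
[[0.0211, 0.0013, -0.017, 0.0, -0.084, -0.0, 0.005], [0.0196, 0.0013, -0.0187, 0.0, -0.084, -0.0, 0.005], [0.018, 0.0013, -0.0203, 0.0, -0.084, -0.0, 0.005], [0.0162, 0.0013, -0.0217, 0.0, -0.084, -0.0, 0.005], [0.0143, 0.0013, -0.023, 0.0, -0.084, -0.0, 0.005], [0.0123, 0.0013, -0.0241, 0.0, -0.084, -0.0, 0.005], [0.0102, 0.0013, -0.0251, 0.0, -0.084, -0.0, 0.005], [0.0081, 0.0013, -0.0259, 0.0, -0.084, -0.0, 0.005], [0.0059, 0.0013, -0.0265, 0.0, -0.084, -0.0, 0.005], [0.0036, 0.0013, -0.0269, 0.0, -0.084, -0.0, 0.005]]
```

Call:
play_rows(
  series=[
    [0.0211,0.001,-0.017,0,-0.084,0,0.005],
    [0.0196,0.001,-0.0187,0,-0.084,0,0.005],
    [0.018,0.001,-0.0203,0,-0.084,0,0.005],
    [0.0162,0.001,-0.0217,0,-0.084,0,0.005],
    [0.0143,0.001,-0.023,0,-0.084,0,0.005],
    [0.0123,0.001,-0.0241,0,-0.084,0,0.005],
    [0.0102,0.001,-0.0251,0,-0.084,0,0.005],
    [0.008,0.001,-0.026,0,-0.084,0,0.005],
    [0.006,0.001,-0.0265,0,-0.084,0,0.005],
    [0.0036,0.001,-0.027,0,-0.084,0,0.005],
  ],
)

```text
clock: 5.75
position: [594.9, 42.3, 98.8]
ee_rot: [-0.194, -0.674, 0.681, 0.21]
contact_force: [0.2, 0.4, -0.7]
gripper_width: 13.5
```

```bash
python3 -c "
from h import *
plan([601.8,35,75],.9665,6,.005)"
```

```text
at [594.9  42.3  98.8] psi 0.9918 force [ 0.2  0.4 -0.7] w 13.5 t 5.75
[[-0.0017, 0.0039, 0.0003, -0.003, 0.004, 0.003, 0.005], [-0.0017, 0.0039, 0.0003, -0.003, 0.004, 0.003, 0.005], [-0.0017, 0.0039, 0.0003, -0.003, 0.004, 0.003, 0.005], [-0.0017, 0.004, 0.0003, -0.003, 0.004, 0.003, 0.005], [-0.0017, 0.004, 0.0003, -0.003, 0.004, 0.003, 0.005], [-0.0017, 0.004, 0.0003, -0.003, 0.004, 0.003, 0.005]]
```

Call:
play_rows(
  series=[
    [-0.002,0.004,0.0003,-0.003,0.004,0.003,0.005],
    [-0.002,0.004,0.0003,-0.003,0.004,0.003,0.005],
    [-0.002,0.004,0.0003,-0.003,0.004,0.003,0.005],
    [-0.0015,0.004,0.0003,-0.003,0.004,0.003,0.005],
    [-0.0015,0.004,0.0003,-0.003,0.004,0.003,0.005],
    [-0.0015,0.004,0.0003,-0.003,0.004,0.003,0.005],
    [0,0,0,0,0,0,0.005],
    [0,0,0,0,0,0,0.005],
  ],
)

```text
clock: 6.55
position: [600.2, 33.6, 67.8]
ee_rot: [-0.209, -0.674, 0.675, 0.213]
contact_force: [0.7, -0.2, -0.8]
gripper_width: 13.0
```

```bash
python3 -c "
from h import *
plan([601.8,35,66],.9665,4,.005)
cam('side');cam('top')
s=read_state();t=s['position']+[0,0,4.6];a=s['ee_rot'];ax=-R.from_quat(a).as_matrix()[:,2];o=t-11.7*ax
up=-R.from_quat(a).as_matrix()[:,1]
tip=o-30*ax-27.5*up;print('tip',tip,'eye',o+46*ax-6*up)
for n in('side','top'):
  for l,P in(('tip',tip),('hole',(578.1,.7,35.5)),('eye',o+46*ax-6*up)): print(n,l,(proj(n,P)+.5).round(1))
a=load('top')[3][120:220,180:290];b=load('side')[3][150:250,200:310]
cv2.imwrite('pics/7.png',cv2.cvtColor(cv2.resize(np.vstack([a,b]),None,fx=3,fy=3,interpolation=cv2.INTER_CUBIC),cv2.COLOR_RGB2BGR)) if 0 else crop('side',225,155,305,215,10,'pics/7.png')
"
```

```text
at [600.2  33.6  67.8] psi 0.9644 force [ 0.7 -0.2 -0.8] w 13.0 t 6.55
4 x [-0.0001, 0.0005, -0.0005, -0.001, -0.001, 0.001, 0.005]
tip [ 5.76393101e+02 -4.91780517e-01  4.51833533e+01] eye [619.8201709   61.9538149   66.46449983]
side tip [265.5 193.8]
side hole [266.  197.5]
side eye [273.  172.6]
top tip [258.2 169.4]
top hole [257.7 169.7]
top eye [229.8 147. ]
```

View pics/7.png

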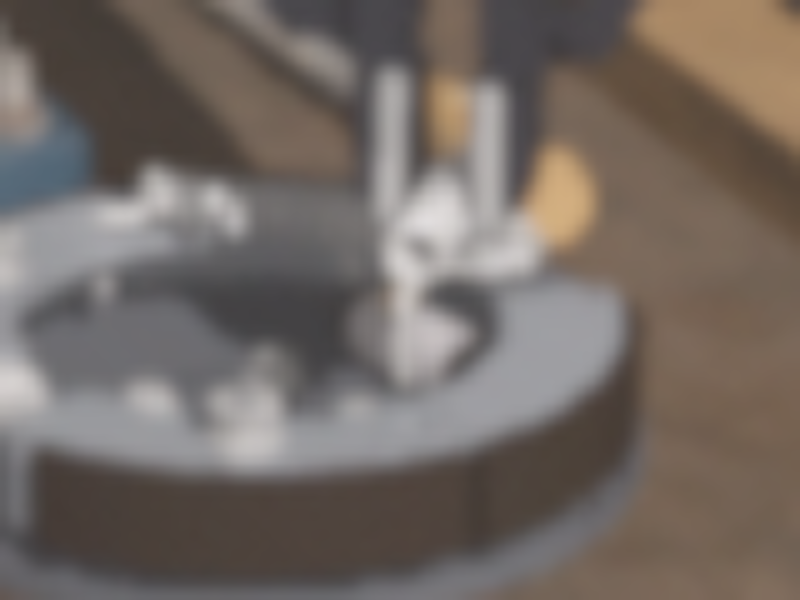

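The hook tip shows at side (265.3,193.8), as predicted. I'll correct 2 mm toward the hole and feel downward.

Call:
play_rows(
  series=[
    [-0.0003,0.002,-0.001,-0.001,-0.001,0.001,0.005],
    [0,0.002,-0.001,-0.001,0,0.001,0.005],
    [0,0.0015,0,0,0,0,0.005],
    [0,0,0,0,0,0,0.005],
  ],
)

```text
clock: 7.05
position: [602.3, 35.8, 62.7]
ee_rot: [0.21, 0.675, -0.675, -0.211]
contact_force: [0.6, -0.0, -1.2]
gripper_width: 13.3
```

```bash
python3 -c "
from h import *
plan([601.8,35,57],.9665,3,.005)"
```

```text
at [602.3  35.8  62.7] psi 0.9663 force [ 0.6 -0.  -1.2] w 13.3 t 7.05
3 x [-0.0, 0.0019, 0.0003, 0.0, -0.0, 0.001, 0.005]
```

Call:
play_rows(
  series=[
    [0,0.002,0.0003,0,0,0,0.005],
    [0,0.002,0.0003,0,0,0,0.005],
    [0,0.0015,0.0003,0,0,0,0.005],
    [0,0.001,0,0,0,0,0.005],
    [0,0.001,0,0,0,0,0.005],
    [0,0,0,0,0,0,0.005],
  ],
)

```text
clock: 7.65
position: [601.6, 35.1, 54.4]
ee_rot: [0.21, 0.675, -0.675, -0.211]
contact_force: [-0.0, 0.0, -1.2]
gripper_width: 13.2
```

```bash
python3 -c "
from h import *
plan([601.8,35,50],.9665,4,.005)"
```

```text
at [601.6  35.1  54.4] psi 0.9664 force [-0.   0.  -1.2] w 13.2 t 7.65
4 x [-0.0001, 0.0011, -0.0, 0.0, -0.0, 0.001, 0.005]
```

Call:
play_rows(
  series=[
    [0,0.002,-0.0003,0,0,0,0.005],
    [0,0.002,-0.0003,0,0,0,0.005],
    [0,0.002,-0.0003,0,0,0,0.005],
    [0,0.001,0,0,0,0,0.005],
    [0,0,0,0,0,0,0.005],
  ],
)

```text
clock: 8.15
position: [602.2, 35.9, 46.8]
ee_rot: [0.21, 0.675, -0.675, -0.211]
contact_force: [0.2, -0.7, -1.9]
gripper_width: 13.0
```

```bash
python3 -c "
from h import *
plan([602.8,36.8,47.5],.9665,3,.005)"
```

```text
at [602.2  35.9  46.8] psi 0.9664 force [ 0.2 -0.7 -1.9] w 13.0 t 8.15
3 x [0.0, -0.0002, -0.0003, 0.0, -0.0, 0.001, 0.005]
```

The hook is in the hole: the tip is 11 mm below the web with no reaction force. Next I pull.

Call:
play_rows(
  series=[
    [0,-0.0004,-0.002,0,0,0,0.005],
    [0,-0.0004,-0.003,0,0,0,0.005],
    [0,0,-0.003,0,0,0,0.005],
    [0,0,-0.003,0,0,0,0.005],
    [0,0,-0.003,0,0,0,0.005],
    [0,0,0,0,0,0,0.005],
  ],
)

```text
clock: 8.75
position: [607.7, 44.8, 46.4]
ee_rot: [-0.207, -0.673, 0.677, 0.214]
contact_force: [-1.0, -4.5, -1.0]
gripper_width: 13.1
```

```bash
python3 -c "
from h import *
plan([618.4,59.2,48],.9665,5,.005)"
```

```text
at [607.7  44.8  46.4] psi 0.9663 force [-1.  -4.5 -1. ] w 13.1 t 8.75
5 x [-0.0001, -0.0004, -0.0036, -0.002, -0.0, 0.001, 0.005]
```

Call:
play_rows(
  series=[
    [0,-0.0006,-0.0035,-0.002,0,0.001,0.005],
    [0,-0.0006,-0.0035,-0.002,0,0.001,0.005],
    [0,-0.0006,-0.0035,-0.002,0,0.001,0.005],
    [0,-0.0006,-0.0035,-0.002,0,0.001,0.005],
    [0,0,0,0,0,0,0.005],
  ],
)

```text
clock: 9.25
position: [612.4, 52.3, 46.3]
ee_rot: [-0.207, -0.672, 0.678, 0.214]
contact_force: [-0.7, -6.1, -0.6]
gripper_width: 13.3
```

```bash
python3 -c "
from h import *
plan([618.4,59.2,48.5],.9665,3,.005)
s=read_state();M=R.from_quat(s['ee_rot']).as_matrix();t=s['position']-4.6*M[:,1];ax=-M[:,2];up=-M[:,1]
print('axis',ax.round(3),'eye est',t+34.3*ax-6*up)"
```

```text
at [612.4  52.3  46.3] psi 0.9666 force [-0.7 -6.1 -0.6] w 13.3 t 9.25
[[-0.0003, -0.0008, -0.003, -0.004, 0.0, 0.002, 0.005], [-0.0003, -0.0008, -0.003, -0.004, 0.0, 0.002, 0.005], [-0.0003, -0.0007, -0.003, -0.004, 0.0, 0.002, 0.005]]
axis [ 0.568  0.823 -0.012] eye est [631.853831    80.51010792  44.49959973]
```

Call:
play_rows(
  series=[
    [0,-0.0025,0,-0.006,0,0.003,0.005],
    [0,-0.0025,0,-0.006,0,0.003,0.005],
    [0,0,0,0,0,0,0.005],
  ],
)

```text
clock: 9.55
position: [609.9, 49.2, 48.6]
ee_rot: [-0.208, -0.673, 0.677, 0.212]
contact_force: [-0.2, -5.6, -2.1]
gripper_width: 13.3
```

```bash
cat >> h.py <<'E'
def eye():
    s=read_state();M=R.from_quat(s['ee_rot']).as_matrix();t=s['position']-4.6*M[:,1];ax=-M[:,2];up=-M[:,1]
    print('axis',ax.round(3),'up',up.round(3),'eye est',(t+34.3*ax-6*up).round(1),'F',np.round(s['contact_force'],1))
E
python3 -c "
from h import *
plan([618.4,59.2,48.5],.9665,3,.005);eye()"
```

```text
at [609.9  49.2  48.6] psi 0.9665 force [-0.2 -5.6 -2.1] w 13.3 t 9.55
[[-0.0004, 0.0, -0.0043, -0.002, -0.0, 0.001, 0.005], [-0.0004, 0.0, -0.0043, -0.002, -0.0, 0.001, 0.005], [-0.0004, 0.0, -0.0043, -0.002, -0.0, 0.001, 0.005]]
axis [ 0.568  0.823 -0.006] up [0.007 0.003 1.   ] eye est [629.4  77.4  47. ] F [-0.2 -5.6 -2.1]
```

The arm gives about 1 mm per row under the spring's pull, so I'm adding that to each row.

Call:
play_rows(
  series=[
    [-0.0004,-0.0008,-0.004,-0.002,0,0.001,0.005],
    [-0.0004,-0.0008,-0.0045,-0.002,0,0.001,0.005],
    [-0.0004,-0.0008,-0.0045,-0.002,0,0.001,0.005],
    [0,-0.0008,-0.003,-0.002,0,0.001,0.005],
  ],
)

```text
clock: 9.95
position: [614.7, 56.3, 48.4]
ee_rot: [-0.207, -0.671, 0.678, 0.215]
contact_force: [-0.1, -8.4, -3.6]
gripper_width: 13.4
```

```bash
python3 -c "
from h import *
plan([618.4,59.2,48.5],.9665,3,.005);eye()"
```

```text
at [614.7  56.3  48.4] psi 0.9651 force [-0.1 -8.4 -3.6] w 13.4 t 9.95
[[-0.0005, -0.0001, -0.0015, -0.004, -0.0, 0.003, 0.005], [-0.0005, -0.0, -0.0015, -0.004, -0.0, 0.003, 0.005], [-0.0005, -0.0, -0.0015, -0.004, -0.0, 0.003, 0.005]]
axis [ 0.569  0.822 -0.013] up [0.013 0.006 1.   ] eye est [634.2  84.5  46.6] F [-0.1 -8.4 -3.6]
```

Call:
play_rows(
  series=[
    [-0.0012,-0.0008,-0.003,-0.004,0,0.003,0.005],
    [-0.0012,-0.0008,-0.003,-0.004,0,0.003,0.005],
  ],
)

```text
clock: 10.15
position: [615.9, 56.7, 47.8]
ee_rot: [-0.207, -0.671, 0.679, 0.216]
contact_force: [-2.6, -7.4, -2.0]
gripper_width: 13.1
```

```bash
python3 -c "
from h import *
plan([618.4,59.2,48.5],.9665,3,.005);eye()
cam('side');print(proj('side',(637.9,87.5,42.7)))
eye()
crop('side',225,145,315,212,8.8,'pics/8.png')"
```

```text
at [615.9  56.7  47.8] psi 0.9638 force [-2.6 -7.4 -2. ] w 13.1 t 10.15
[[-0.0002, -0.0003, -0.0011, -0.005, -0.001, 0.003, 0.005], [-0.0002, -0.0002, -0.0011, -0.005, -0.001, 0.003, 0.005], [-0.0002, -0.0002, -0.0011, -0.005, -0.001, 0.003, 0.005]]
axis [ 0.57   0.821 -0.015] up [0.015 0.008 1.   ] eye est [635.4  84.9  45.9] F [-2.6 -7.4 -2. ]
[275.11010753 176.63179779]
axis [ 0.57   0.821 -0.015] up [0.015 0.008 1.   ] eye est [635.5  85.   45.9] F [-2.1 -7.3 -1.7]
```

View pics/8.png

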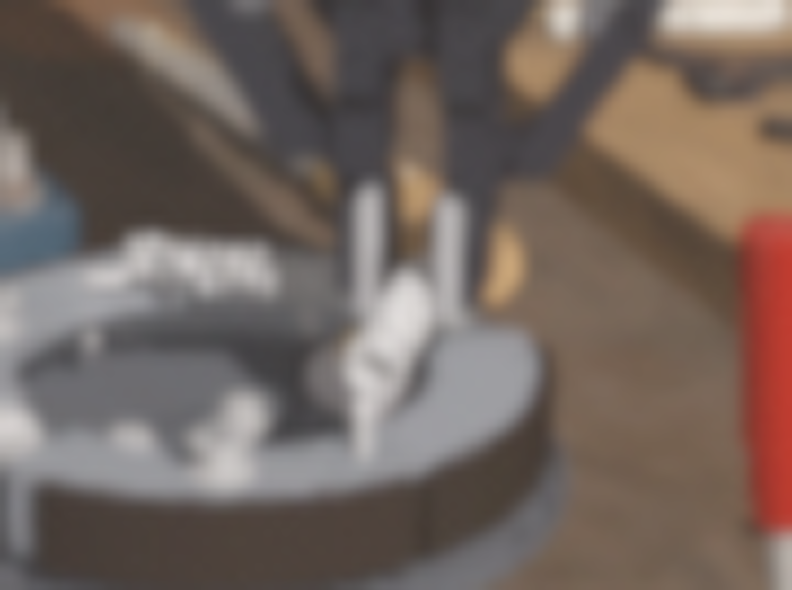

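The hook leg enters the web at crop (365,455) and the coil is open. The post is hidden behind the fingers. I'll pull the last 3.5 mm.

Call:
play_rows(
  series=[
    [-0.0008,-0.0008,-0.004,-0.004,0,0.003,0.005],
    [-0.0006,-0.0006,-0.003,-0.003,0,0.002,0.005],
  ],
)

```text
clock: 10.4
position: [616.9, 58.3, 47.3]
ee_rot: [-0.207, -0.669, 0.68, 0.217]
contact_force: [-2.6, -7.6, -1.8]
gripper_width: 13.2
```

```bash
python3 -c "
from h import *
plan([618.4,59.2,48.5],.9665,3,.005);eye()"
```

```text
at [616.9  58.3  47.3] psi 0.963 force [-2.6 -7.6 -1.8] w 13.2 t 10.4
[[-0.0002, -0.0004, -0.0005, -0.006, -0.001, 0.003, 0.005], [-0.0002, -0.0004, -0.0005, -0.006, -0.001, 0.003, 0.005], [-0.0002, -0.0004, -0.0005, -0.006, -0.001, 0.003, 0.005]]
axis [ 0.571  0.821 -0.019] up [0.018 0.01  1.   ] eye est [636.4  86.4  45.3] F [-2.6 -7.6 -1.8]
```

Call:
play_rows(
  series=[
    [-0.0006,0,-0.0035,-0.006,0,0.003,0.005],
    [-0.0004,0.002,-0.0025,-0.005,0,0.003,0.005],
  ],
)

```text
clock: 10.6
position: [618.0, 59.1, 44.9]
ee_rot: [-0.207, -0.669, 0.68, 0.216]
contact_force: [-1.8, -8.8, 3.9]
gripper_width: 13.0
```

```bash
python3 -c "
from h import *
plan([618.4,59.2,48.5],.9665,3,.005);eye()"
```

```text
at [618.   59.1  44.9] psi 0.9634 force [-1.8 -8.8  3.9] w 13.0 t 10.6
[[-0.0001, -0.0012, -0.0001, -0.006, -0.001, 0.002, 0.005], [-0.0001, -0.0012, -0.0001, -0.006, -0.001, 0.002, 0.005], [-0.0001, -0.0012, -0.0001, -0.006, -0.001, 0.002, 0.005]]
axis [ 0.571  0.821 -0.018] up [0.015 0.011 1.   ] eye est [637.5  87.2  42.9] F [-1.8 -8.8  3.9]
```

Call:
play_rows(
  series=[
    [-0.0003,0.0012,-0.0022,-0.005,0,0.002,0.005],
    [-0.0003,0.0012,-0.0022,-0.005,0,0.002,0.005],
  ],
)

```text
clock: 10.8
position: [618.5, 58.9, 43.2]
ee_rot: [-0.208, -0.67, 0.68, 0.215]
contact_force: [-2.5, -7.2, 4.6]
gripper_width: 13.0
```

```bash
python3 -c "
from h import *
plan([618.4,59.2,48.5],.9665,3,.005);eye()"
```

```text
at [618.5  58.9  43.2] psi 0.9642 force [-2.5 -7.2  4.6] w 13.0 t 10.8
[[0.0001, -0.0018, -0.0, -0.005, -0.001, 0.002, 0.005], [0.0001, -0.0018, -0.0, -0.005, -0.001, 0.002, 0.005], [0.0001, -0.0018, -0.0001, -0.005, -0.001, 0.002, 0.005]]
axis [ 0.57   0.821 -0.016] up [0.014 0.011 1.   ] eye est [638.   87.1  41.3] F [-2.5 -7.2  4.6]
```

Call:
play_rows(
  series=[
    [-0.0001,0.0012,-0.0022,-0.004,0,0.002,0.005],
    [-0.0001,0.0012,-0.0022,-0.004,0,0.002,0.005],
    [-0.0001,0.0012,-0.0022,-0.004,0,0.002,0.005],
  ],
)

```text
clock: 11.1
position: [618.5, 59.1, 41.2]
ee_rot: [-0.208, -0.669, 0.68, 0.214]
contact_force: [-3.8, -6.8, 3.7]
gripper_width: 13.1
```

```bash
python3 -c "
from h import *
plan([618.4,59.2,48.5],.9665,3,.005);eye()"
```

```text
at [618.5  59.1  41.2] psi 0.9649 force [-3.8 -6.8  3.7] w 13.1 t 11.1
[[0.0001, -0.0024, 0.0, -0.006, -0.001, 0.001, 0.005], [0.0001, -0.0024, 0.0, -0.006, -0.001, 0.001, 0.005], [0.0001, -0.0024, 0.0, -0.006, -0.001, 0.001, 0.005]]
axis [ 0.569  0.822 -0.017] up [0.013 0.013 1.   ] eye est [638.1  87.3  39.2] F [-3.8 -6.8  3.7]
```

Call:
play_rows(
  series=[
    [0,0.0014,-0.0022,-0.004,0,0.001,0.005],
    [0,0.0014,-0.002,-0.004,0,0.001,0.005],
  ],
)

```text
clock: 11.3
position: [618.5, 59.0, 40.3]
ee_rot: [-0.208, -0.669, 0.681, 0.214]
contact_force: [-4.7, -6.9, 8.4]
gripper_width: 13.0
```

```bash
python3 -c "
from h import *
plan([618.4,59.2,48.5],.9665,3,.005);eye()"
```

```text
at [618.5  59.   40.3] psi 0.9658 force [-4.7 -6.9  8.4] w 13.0 t 11.3
[[0.0001, -0.0027, 0.0, -0.006, -0.0, 0.001, 0.005], [0.0001, -0.0027, 0.0, -0.006, -0.0, 0.001, 0.005], [0.0001, -0.0027, -0.0, -0.006, -0.0, 0.001, 0.005]]
axis [ 0.569  0.822 -0.018] up [0.013 0.013 1.   ] eye est [638.   87.2  38.3] F [-4.7 -6.9  8.4]
```

Fz jumps at an eye height of 38.3 mm, so the eye is on the washer. I'll ease back so it seats on the neck.

Call:
play_rows(
  series=[
    [0,0.0008,0,0,0,0,0.005],
    [0,0.0008,0.001,0,0,0,0.005],
    [0,0.0006,0.001,0,0,0,0.005],
    [0,0.0004,0.001,0,0,0,0.005],
  ],
)

```text
clock: 11.7
position: [616.5, 55.6, 40.3]
ee_rot: [-0.208, -0.669, 0.681, 0.214]
contact_force: [-1.1, 0.2, -0.3]
gripper_width: 13.2
```

```bash
python3 -c "
from h import *
plan([615.5,55,48.5],.9665,3,.005);eye()"
```

```text
at [616.5  55.6  40.3] psi 0.9658 force [-1.1  0.2 -0.3] w 13.2 t 11.7
[[0.0002, -0.0027, 0.0004, -0.006, -0.0, 0.001, 0.005], [0.0002, -0.0027, 0.0004, -0.006, -0.0, 0.001, 0.005], [0.0002, -0.0027, 0.0004, -0.006, -0.0, 0.001, 0.005]]
axis [ 0.569  0.822 -0.018] up [0.013 0.014 1.   ] eye est [636.   83.8  38.3] F [-1.1  0.2 -0.3]
```

Call:
play_rows(
  series=[
    [0,0,0,0,0,0,0.018],
    [0,0,0,0,0,0,0.025],
    [0,0,0,0,0,0,0.035],
    [0,0,0,0,0,0,0.035],
  ],
)

```text
clock: 12.1
position: [619.2, 58.2, 41.2]
ee_rot: [-0.209, -0.671, 0.679, 0.211]
contact_force: [-0.3, 0.7, -0.1]
gripper_width: 34.6
```

Call:
play_rows(
  series=[
    [0,-0.005,0,0,0,0,0.035],
    [0,-0.02,0,0,0,0,0.035],
    [0,-0.04,0,0,0,0,0.035],
    [0,-0.04,0,0,0,0,0.035],
    [0,-0.04,0,0,0,0,0.035],
    [0,-0.03,0.04,0,0,0,0.035],
    [0,0,0.05,0,0,0,0.035],
    [0,0,0.05,0,0,0,0.035],
    [0,0,0.05,0,0,0,0.035],
    [0,0,0,0,0,0,0.035],
  ],
)

```text
clock: 13.1
position: [512.0, -98.2, 229.1]
ee_rot: [-0.211, -0.672, 0.679, 0.207]
contact_force: [-0.0, -0.3, 0.5]
gripper_width: 35.2
```

```bash
python3 -c "
from h import *
eye();cam('top');cam('side')
a=cv2.resize(load('top')[3][120:230,170:290],(600,550),interpolation=cv2.INTER_CUBIC)
cv2.imwrite('pics/9.png',cv2.cvtColor(a,cv2.COLOR_RGB2BGR)); crop('side',205,155,310,232,7.5,'pics/10.png')"
```

```text
axis [ 0.565  0.825 -0.009] up [-0.001  0.012  1.   ] eye est [531.4 -70.  227.3] F [-0.  -0.3  0.5]
```

View pics/9.png

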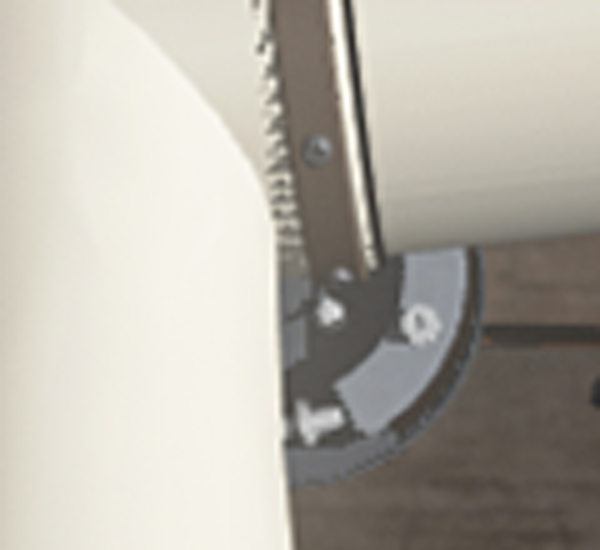

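View pics/10.png

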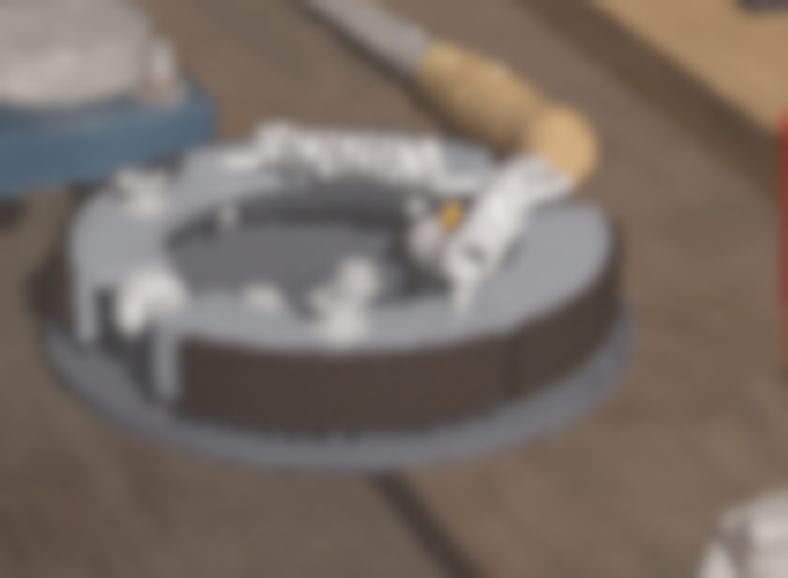

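In the side view the hook is at (463,300) in the web and the spring runs to the post at (540,175). The arm blocks the top view, so I'll clear it and check from above.

Call:
play_rows(
  series=[
    [0.01,-0.01,0.048,0,0,0,0.035],
    [0,0,0.05,0,0,0,0.035],
    [0,0,0.05,0,0,0,0.035],
    [0,0,0.05,0,0,0,0.035],
    [0,0,0.05,0,0,0,0.035],
    [0,0,0.05,0,0,0,0.035],
    [0,0,0.05,0,0,0,0.035],
    [0,0,0.05,0,0,0,0.035],
    [0,0,0,0,0,0,0.035],
  ],
)

```text
clock: 14.1
position: [292.0, -425.4, 242.9]
ee_rot: [-0.207, -0.674, 0.682, 0.197]
contact_force: [-0.0, 0.2, -0.1]
gripper_width: 35.0
```

```bash
python3 -c "
from h import *
eye();cam('top')
crop('top',170,125,290,225,6.6,'pics/11.png')"
```

```text
axis [ 0.547  0.837 -0.007] up [-0.01   0.015  1.   ] eye est [ 310.8 -396.7  241.3] F [-0.   0.2 -0.1]
```

View pics/11.png

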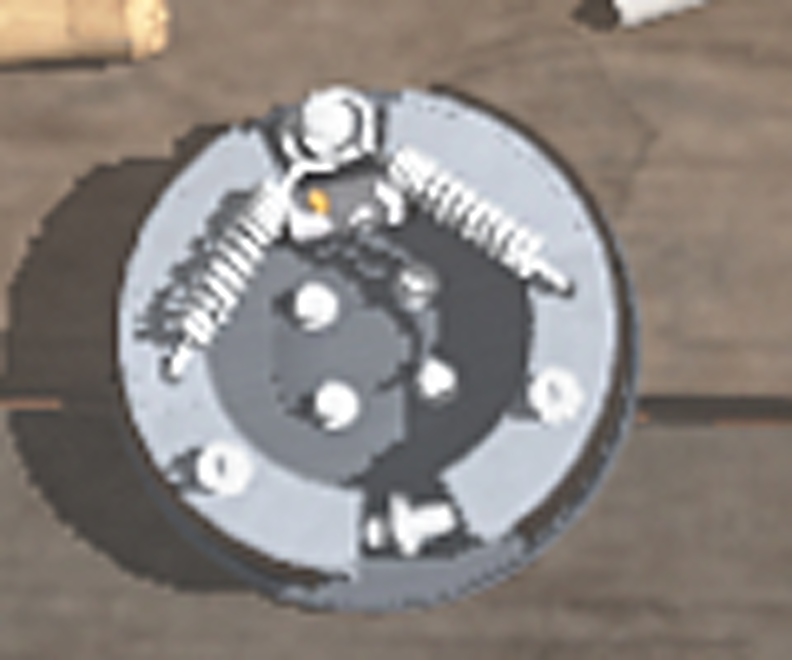

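The picture shows the eye ringing the post under its head at (335,125), the hook in the hole at (570,288) and the coils open. The shoe is home, with its cup shifted inward to (553,395). I'm handing it in.

```bash
python3 -c "
from h import *
print(job_done(), read_state()['clock'])"
```

```text
the job is handed in; nothing more can be done
the job is handed in; nothing more can be done
```

The spring is fitted and released, and I handed the job in shortly after 14 s on the robot's clock (limit 58 s). I gripped the eye half of the coil, put the hook down the shoe's hole, drew the shoe home and set the eye over the post. The spring-force checks below are wrist-force readings from the move reports.

- **Hook:** it went in first try with no reaction force. The final top view shows it at the hole, and the shoe has turned inward to home.
- **Stretch:** I worked out a peak of about 24 mm from the hand position; the force reading suggested about 22 mm. The final stretch was not measured directly.
- **Eye:** the vertical force rose to 8.4 N with the eye about 38 mm above the bench, which is where it should meet the washer. The pull on the hand then fell to about zero as I eased back. The top view shows the ring round the post, under its head.
- **Other checks:** wrist readings never passed about 12 N. The arm stayed clear of the oil can, bolt, nut and punch, though I did not re-measure where they stand.
- **Disagreement:** while pulling, the arm gave 1 to 2 mm per row and a sideways force of up to about 5 N appeared. I corrected for both as I went.

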